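Clamp a valve in the bench fixture with the eccentric knob

ROBOT

A 7-joint arm with a two-finger parallel gripper is mounted at the origin on the work surface. World frame = base frame: x ahead of the robot, y to its left, z up, the work surface at z = 0. Lengths are in m, angles in rad, forces in N, time in s.
With the tool pointing down it reaches from about 0.4 to 0.85 m from the base axis. Payload 10.4 kg.
Tool frame: the origin (TCP) lies on the centre line of the jaws, within the pads' length; the fingertips stand 17 mm ahead of it and the grasp point (between the pads) lies 2 mm behind it; z points along the fingers, y is the direction in which the jaws open and shut (so a half turn about z gives the same grasp; the last joint's range is limited). The gripper opens to 87 mm and grips with 3 to 60 N. Pads are 19 mm wide; open, the fingers measure 117 mm over their backs; the gripper's body (75 mm by 190 mm) begins 51 mm behind the grasp point.
Start: joints at [1.203, 0.332, -0.065, 1.46, 0.022, 1.35, -0.088], TCP at [0.211, -0.588, 0.213] pointing down, gripper open.
Joint ranges: [-2.6, 2.6], [-0.5, 2.12], [-1.47, 1.34], [0.16, 2.42], [-1.27, 4.41], [0.06, 2.06], [-2.6, 2.6]. Speed limits (rad/s): [2.22, 2.22, 2.79, 2.79, 3.14, 3.14, 3.14].

INTERFACE

Orientations are given as a unit quaternion [x, y, z, w].
In Python, from bench import r gives the robot as it stands.
- The arm moves only by the tool apply_moves, never from a script. Its argument "commands" is a list of rows, each an object with "rot": the turn, a rotation vector about the world's x, y, z in units of 180 degrees (1.0 is 180 degrees), a list of three; "linear": the shift along the world's x, y, z in units of 0.3 m (1.0 is 0.3 m), a list of three; "grip": the closure, from -1 (fully open) to 1 (shut). A call has 1 to 20 rows; each row is the pose to reach, as a shift and turn from the pose commanded when the call began, turning the shorter way round; what a row does not reach only later rows make up. A row lasts 1/10 s, in which the tool goes at most 50 mm and 8.59 degrees, less where a joint would pass 70% of its speed; a pose out of reach is approached as far as the arm can. A call with a number of a shift or a turn outside -1 to 1 is refused whole. A call with a gripper value outside its range is refused whole. The fingers move at their own pace and stop on an object; "newtons" is the grip in N (left out, the last holds). Time passes only in rows, so rows that repeat a pose let the fingers close. It gives the time, the measured TCP pose, the force and the opening at its end, in the units of the state.
- r.read_state(): the state, without advancing time (a new reading comes with each control period).
- r.camera(name): name is "scene" or "side" or "wrist"; returns a dict with "frame" (400x640x3 uint8, red, green, blue), "mtx" (3x3 intrinsics, pixels), "extrinsics" (4x4, takes a point from world to camera coordinates). Camera axes: x right, y down, z forward; pixel columns grow to the right and rows downward; lengths in m; the calibration is good to about 2 mm. A picture is of the moment at which its call begins. There is no depth.
- r.close_job(): hands the job in, once; it reports no verdict.
Trained networks look in a picture, given as the dict that the camera call returned (one of the last four; its "shot" number tells which), for a name from the list of things; names that differ only in an ending like _2 or _b are one class to them, and where a whole thing is asked for, a point or a joint stands for the part that bears it (a point fixed in the world has none). Each returns a list of dicts, best first, with "p" (0 to 1); they miss things now and then, are a little off and sometimes report something else, mostly with a low value. They report only what shows in the picture. A call takes as long as a camera call. They do not tell look-alikes from the thing itself.
- r.search_frame(thing, picture): "bbox" ([left, top, width, height] in pixels, round what is visible of it).
- r.spot_point(thing, picture): "location" ([column, row] in pixels: a listed point, or the origin of a listed thing).
The state is a dict: "time": time; "joint_positions": joint angles; "joint_vel": joint speeds; "joint_torque": joint torques, N m; "ee_pos": TCP position; "eef_rot": TCP orientation; "ft_force": force on the tool from outside, world axes, zero at the start; "torque": the same for the moment, N m; "width": finger opening in m.
Only numpy, scipy, OpenCV 4.12 (cv2) and the standard library are available. Lean on these libraries where they do the work, as an engineer would, in place of code of your own. Each camera call takes 0.05 s, during which the arm holds its last target. There are 200 camera calls.

TASK

Stand the steel valve upright between the rails of the clamping fixture, its length along the channel. Then turn the eccentric knob clockwise until its lobe bears on the end of the valve and holds it snugly against the stop, with roughly 10 to 15 newtons: firm, but never cranked hard. Let go of everything and leave the other things on the bench where they are.

Things in the scene. Friction and masses are not known exactly. Their poses are not given: they have to be found in the camera images.
- valve_mid (a point): Loose steel valve: block 70 x 38 x 30 mm (x, y, z), square bonnet 26 x 26 mm centred on it from 30 to 74 mm above the underside, round dark cap to 80 mm; a 12 mm thick tube stub sticks out 14 mm from the middle of each long side, axis 20 mm up. About 0.45 kg, same either way round. Point: on its centre line, 40 mm above the underside; x along the 70 mm length, z up. Grip it by the bonnet.
- fixture: Aluminium plate 200 x 100 x 10 mm fixed on the table, origin at the centre of its underside, z up. A channel runs along its x between two rails. At the channel's +x end is a steel stop with a stiff black rubber face, 46 mm wide, top 40 mm above the table; the face lies somewhere between fixture x = 27.5 and 35 mm (set anew each time, not measured). The eccentric knob is at the -x end.
- nest (a point): Middle of the channel on the plate's top, 10 mm above the table (fixture x = -3 mm, y = 0); axes as the fixture. The rails are 60 mm long along x, 8 mm wide, 10 mm high, inner faces 44 mm apart. The valve's block stands between them on the plate, its length along x, its stubs above the rails.
- cam: Eccentric knob. Origin on its vertical pivot (fixture x = -60 mm, y = 0) at the plate's top; z up, x points from pivot to lobe. Steel disc, radius 18 mm, centre 12 mm from the pivot along x, 6 to 22 mm above the origin. At the start x points 118 to 132 degrees counter-clockwise (from above) of fixture x, so it reaches at most 12.5 mm towards the channel. Clockwise brings the lobe to the valve.
- wing (a point): Middle of the knob's bar-shaped wing, 38 x 12 x 34 mm (x, y, z), 7 mm from the pivot, 67 mm above the table; axes as the knob. Grip or push it with fingertips above 40 mm. The pivot drags with 0.24 N m and stays put. It bears after 0.4 to 1.4 rad; then 0.1 rad adds 12 to 18 N and each newton about 0.03 N m. Let go, it springs back a little and keeps about two thirds of the squeeze.
- filter: Bystander, loose: round stainless filter housing, 48 mm diameter, 95 mm tall. Origin at the centre of its underside.
- regulator: Bystander, loose: round brass regulator with a knob-like top, 60 mm diameter, 72 mm tall. Origin at the centre of its underside.
- nut: Bystander, loose: brass ring nut, 28 mm diameter, 14 mm high, on the table beside the fixture. Origin at the centre of its underside.
- collar: Bystander, loose: steel collar, 36 mm diameter, 12 mm high, on the table beside the fixture. Origin at the centre of its underside.
- plug: Bystander, loose: small steel cylinder, 22 mm diameter, 26 mm high, on the table beside the fixture. Origin at the centre of its underside.
- spanner: Bystander, loose: steel spanner, 170 mm long, lying on the table.
- jar: Bystander, loose: white plastic jar, 64 mm diameter, 85 mm tall. Origin at the centre of its underside.
Not all that is in view belongs to the job. Of the things like the fixture, leave any that is green or pink; of the rest the smaller one is meant.

How it is judged:
By the outcome, as a careful person would: the job done as asked, in the order asked, and still so for the second after the job is handed in, with the robot touching nothing.
It also fails if it takes over 72 s, if anything falls off the work surface, if the arm or the gripper's body presses on something with over 40 N, if the wrist force passes 120 N, or if a joint passes its speed limit or range.

## Working session

There is one attempt and no reset: what is moved stays moved. The work goes in short steps, Python scripts to look and compute and a tool call to move; the robot and the scene stay as the last step left them, time stands still between calls to the robot, and variables do not carry over. Pictures are saved under pics/ and viewed, about 8 in all and at most 12, crops included, and the job is handed in when it is done.

Besides the shell and the picture viewer there is one more tool, called after "Call:" in YAML: its name, and indented under it one key for each argument. apply_moves: Moves the arm, as the interface text tells. Its arguments: {"type":"object","properties":{"commands":{"type":"array","items":{"type":"object","properties":{"rot":{"type":"array","items":{"type":"number"}},"linear":{"type":"array","items":{"type":"number"}},"grip":{"type":"number"}}}},"newtons":{"type":"number"}},"required":["commands"]}

```bash
mkdir -p pics
cat > h.py <<'E'
import numpy as np, cv2
from bench import r
def save(p,n): cv2.imwrite(f'pics/{n}.png',p["frame"][:,:,::-1])
def proj(p,X):
    E=np.array(p["extrinsics"]);c=E[:3,:3]@np.array(X)+E[:3,3];q=np.array(p["mtx"])@c;return q[:2]/q[2]
def onz(p,uv,z):
    E=np.array(p["extrinsics"]);R=E[:3,:3];o=-R.T@E[:3,3]
    d=R.T@np.linalg.inv(np.array(p["mtx"]))@np.array([*uv,1.]);return o+d*(z-o[2])/d[2]
E
python3 - <<'E'
from h import *
s=r.read_state();print({k:np.round(v,3).tolist() for k,v in s.items()})
Z=dict(valve_mid=.04,fixture=0,nest=.01,cam=.01,wing=.067,filter=0,regulator=0,nut=0,collar=0,plug=0,jar=0)
ims=[]
for n in ["scene","side"]:
    p=r.camera(n);save(p,n+"0")
    E=np.array(p["extrinsics"]);print(n,"cam at",np.round(-E[:3,:3].T@E[:3,3],3))
    for t,z in Z.items():
        for d in r.spot_point(t,p)[:3]:
            print(n,t,round(d["p"],2),np.round(d["location"],1),np.round(onz(p,d["location"],z)[:2],4))
E
```

```text
{'time': 0.0, 'joint_positions': [1.203, 0.333, -0.065, 1.461, 0.022, 1.35, -0.088], 'joint_vel': [-0.001, 0.002, -0.001, -0.001, -0.0, 0.001, -0.001], 'joint_torque': [-0.001, -62.324, 0.025, -38.99, -0.061, 0.039, 0.0], 'ee_pos': [0.211, -0.588, 0.213], 'eef_rot': [0.985, 0.172, -0.0, -0.001], 'ft_force': [0.076, -0.217, 0.149], 'torque': [-0.037, 0.004, -0.023], 'width': 0.087}
scene cam at [1.058 0.147 0.659]
scene valve_mid 0.76 [216.3 174.9] [ 0.4531 -0.3093]
scene valve_mid 0.21 [457.7 285. ] [0.6066 0.3021]
scene fixture 0.95 [442.4 169.4] [0.201  0.2595]
scene fixture 0.77 [304.8 247.3] [ 0.5794 -0.0246]
scene fixture 0.72 [227.8 143.1] [ 0.2701 -0.3768]
scene nest 0.91 [303.5 249. ] [ 0.5921 -0.0233]
scene nest 0.84 [442.8 170.9] [0.2203 0.2592]
scene nest 0.83 [219.6 142.3] [ 0.2859 -0.3944]
scene cam 0.83 [414.4 165.2] [0.2189 0.1812]
scene cam 0.74 [278.9 243.5] [ 0.594  -0.0815]
scene cam 0.64 [207.5 134.8] [ 0.2618 -0.449 ]
scene wing 0.68 [417.9 141.9] [0.187  0.1763]
scene wing 0.66 [315.5 222.7] [ 0.5573 -0.0061]
scene wing 0.61 [205.7 117.3] [ 0.252  -0.4473]
scene
[... 701 characters left out ...]
de cam 0.75 [423.7 169.6] [ 0.2676 -0.4492]
side cam 0.65 [369.6 298.1] [0.2321 0.1867]
side cam 0.61 [293.9 202.5] [ 0.5939 -0.0728]
side wing 0.71 [378.4 276.4] [0.2239 0.1589]
side wing 0.69 [382.7 188.3] [ 0.3398 -0.1984]
side wing 0.46 [301.1 184.9] [ 0.5804 -0.1002]
side filter 0.67 [229.4 288.2] [0.5751 0.3104]
side regulator 0.73 [278.3 294.3] [0.45   0.2713]
side regulator 0.66 [260.8 217.4] [0.6569 0.0291]
side regulator 0.38 [294.3 212.7] [ 0.5737 -0.038 ]
side nut 0.58 [313.2 222.4] [ 0.4981 -0.0224]
side collar 0.54 [267.1 205.6] [ 0.6708 -0.0308]
side plug 0.73 [214.9 241.2] [0.7194 0.1817]
side plug 0.49 [261.7 216. ] [0.6581 0.022 ]
side jar 0.57 [210.7 242.1] [0.7281 0.1903]
```

Run:
```python
import cv2
for n in("scene0","side0"):
    a=cv2.imread(f'pics/{n}.png'); cv2.imwrite(f'pics/{n}b.png',cv2.resize(a[80:380,150:550],(800,600),interpolation=cv2.INTER_CUBIC))
```

```text
(no output)
```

View pics/scene0b.png

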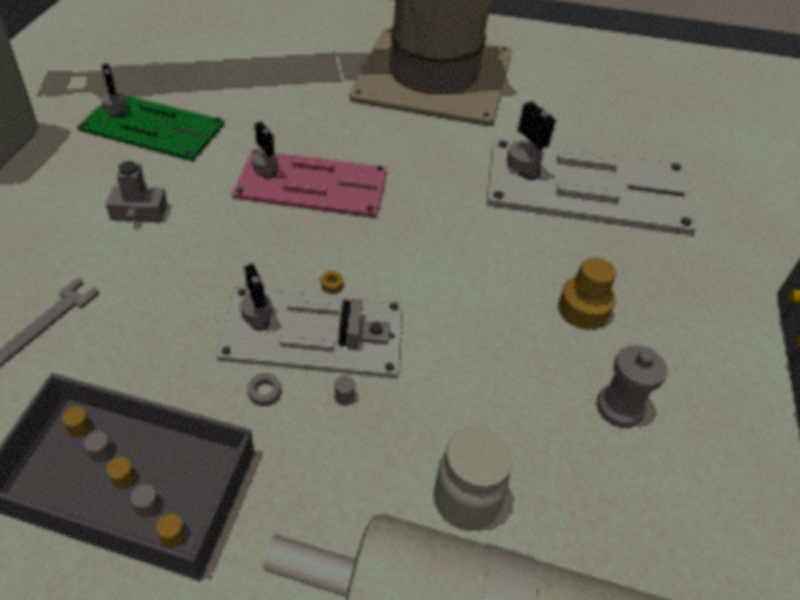

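View pics/side0b.png

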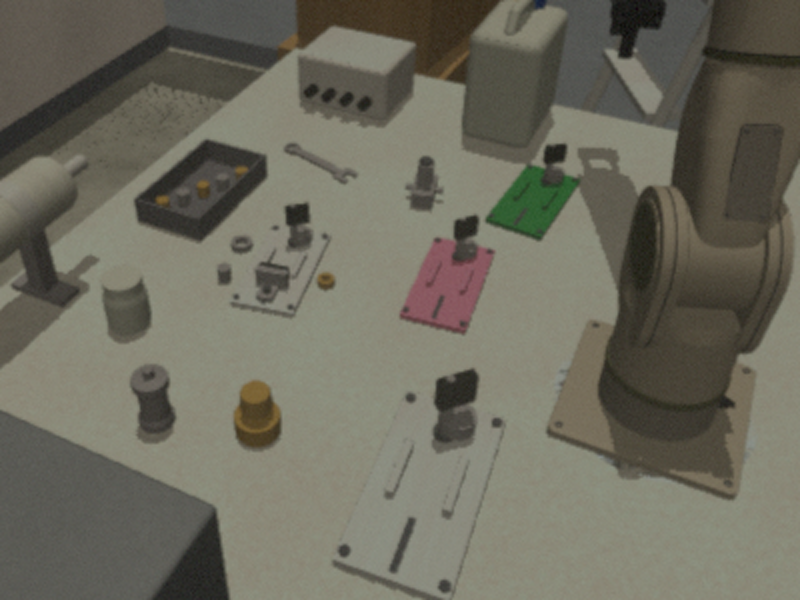

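The scene shows the green and pink fixtures, a large white one at the upper right, and the smaller white one with the stop block at about (310,330) in the scene crop, which is the target. Its knob is at the left (-y) end. The valve stands at (135,195) in the scene crop with its length roughly along y. Next I'll look at the wrist camera geometry.

Run:
```python
from h import *
from scipy.spatial.transform import Rotation as R
s=r.read_state();p=r.camera("wrist")
E=np.array(p["extrinsics"]);T=R.from_quat(s["eef_rot"]).as_matrix()
c=-E[:3,:3].T@E[:3,3]
print("cam in tool",np.round(T.T@(c-s["ee_pos"]),3),"\n",np.round(T.T@E[:3,:3].T,2),np.array(p["mtx"]).round(0).tolist())
print("tool axes\n",T.round(3))
p=r.camera("scene")
for uv in [(222,367),(398,373),(402,293),(238,287)]:
    print(onz(p,(150+uv[0]/2,80+uv[1]/2),.01).round(4))
```

```text
cam in tool [ 0.08   0.001 -0.171] 
 [[-0.   -0.96 -0.29]
 [ 1.   -0.    0.  ]
 [-0.   -0.29  0.96]] [[358.0, 0.0, 319.0], [0.0, 358.0, 204.0], [0.0, 0.0, 1.0]]
tool axes
 [[ 0.941  0.338  0.   ]
 [ 0.338 -0.941 -0.   ]
 [ 0.     0.    -1.   ]]
[ 0.6567 -0.0985  0.01  ]
[0.6073 0.085  0.01  ]
[0.4953 0.063  0.01  ]
[ 0.5447 -0.1261  0.01  ]
```

Call:
apply_moves:
  commands:
    - {"linear": [0.8, 1.0, 0.3], "rot": [0, 0, 0.47], "grip": -1}
    - {"linear": [0.8, 1.0, 0.3], "rot": [0, 0, 0.47], "grip": -1}
    - {"linear": [0.8, 1.0, 0.3], "rot": [0, 0, 0.47], "grip": -1}
    - {"linear": [0.8, 1.0, 0.3], "rot": [0, 0, 0.47], "grip": -1}
    - {"linear": [0.8, 1.0, 0.3], "rot": [0, 0, 0.47], "grip": -1}
    - {"linear": [0.8, 1.0, 0.3], "rot": [0, 0, 0.47], "grip": -1}
    - {"linear": [0.8, 1.0, 0.3], "rot": [0, 0, 0.47], "grip": -1}
    - {"linear": [0.8, 1.0, 0.3], "rot": [0, 0, 0.47], "grip": -1}
    - {"linear": [0.8, 1.0, 0.3], "rot": [0, 0, 0.47], "grip": -1}
    - {"linear": [0.8, 1.0, 0.3], "rot": [0, 0, 0.47], "grip": -1}
    - {"linear": [0.8, 1.0, 0.3], "rot": [0, 0, 0.47], "grip": -1}
    - {"linear": [0.8, 1.0, 0.3], "rot": [0, 0, 0.47], "grip": -1}
    - {"linear": [0.8, 1.0, 0.3], "rot": [0, 0, 0.47], "grip": -1}
    - {"linear": [0.8, 1.0, 0.3], "rot": [0, 0, 0.47], "grip": -1}

```text
time: 2.7
ee_pos: [0.4511, -0.2884, 0.3033]
eef_rot: [0.614, 0.789, 0.0, -0.0]
ft_force: [0.3, 0.0, 0.1]
width: 0.087
```

Run:
```python
from h import *
s=r.read_state();print(s["time"],s["ee_pos"],s["eef_rot"],np.round(s["joint_positions"],2))
p=r.camera("wrist");save(p,"w1")
for t,z in dict(valve_mid=.04,nest=.01,fixture=0,cam=.01,wing=.067).items():
    for d in r.spot_point(t,p)[:3]: print(t,round(d["p"],2),np.round(d["location"],1),onz(p,d["location"],z)[:2].round(4))
np.savez("w1.npz",**{k:p[k] for k in("mtx","extrinsics")})
```

```text
2.7 [ 0.45112218 -0.28841592  0.30334111] [ 6.14113189e-01  7.89217961e-01  3.13015520e-05 -2.31647596e-05] [ 0.89  0.13 -0.45  1.53  0.06  1.49  0.69]
valve_mid 0.76 [315.5 178.6] [ 0.4512 -0.3085]
nest 0.96 [176.1 196. ] [ 0.2766 -0.3845]
fixture 0.58 [177.7 195.4] [ 0.2752 -0.3868]
cam 0.94 [253.3  37.5] [ 0.3395 -0.1672]
cam 0.82 [475.8  16.9] [ 0.5873 -0.0816]
cam 0.7 [166.4 236.4] [ 0.2712 -0.4461]
wing 0.96 [233.3  32.3] [ 0.3297 -0.1729]
wing 0.78 [490.1   9.1] [ 0.5797 -0.0873]
wing 0.76 [142.2 256. ] [ 0.265  -0.4508]
```

View pics/w1.png

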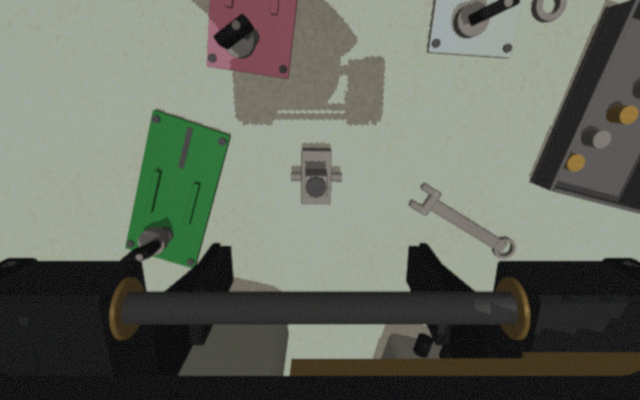

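The valve at (315,175) is aligned with the tool, and all three views agree to about 2 mm. I'll descend and grip it by the bonnet.

Call:
apply_moves:
  commands:
    - {"linear": [0.003, -0.07, -0.2], "grip": -1}
    - {"linear": [0.003, -0.07, -0.4], "grip": -1}
    - {"linear": [0.003, -0.07, -0.6], "grip": -1}
    - {"linear": [0.003, -0.07, -0.7], "grip": -1}
    - {"linear": [0.003, -0.07, -0.8], "grip": -1}
    - {"linear": [0.003, -0.07, -0.8], "grip": -1}
    - {"linear": [0.003, -0.07, -0.8], "grip": 1}
    - {"linear": [0.003, -0.07, -0.8], "grip": 1}
    - {"linear": [0.003, -0.07, -0.8], "grip": 1}
    - {"linear": [0.003, -0.07, -0.8], "grip": 1}
    - {"linear": [0.003, -0.07, -0.8], "grip": 1}
    - {"linear": [0.003, -0.07, -0.8], "grip": 1}
    - {"linear": [0.003, -0.07, -0.8], "grip": 1}
    - {"linear": [0.003, -0.07, -0.8], "grip": 1}
  newtons: 30

```text
validation failed for argument at $.co...
```

Call:
apply_moves:
  commands:
    - {"linear": [0.003, -0.07, -0.2], "rot": [0, 0, 0], "grip": -1}
    - {"linear": [0.003, -0.07, -0.4], "rot": [0, 0, 0], "grip": -1}
    - {"linear": [0.003, -0.07, -0.6], "rot": [0, 0, 0], "grip": -1}
    - {"linear": [0.003, -0.07, -0.7], "rot": [0, 0, 0], "grip": -1}
    - {"linear": [0.003, -0.07, -0.8], "rot": [0, 0, 0], "grip": -1}
    - {"linear": [0.003, -0.07, -0.8], "rot": [0, 0, 0], "grip": -1}
    - {"linear": [0.003, -0.07, -0.8], "rot": [0, 0, 0], "grip": 1}
    - {"linear": [0.003, -0.07, -0.8], "rot": [0, 0, 0], "grip": 1}
    - {"linear": [0.003, -0.07, -0.8], "rot": [0, 0, 0], "grip": 1}
    - {"linear": [0.003, -0.07, -0.8], "rot": [0, 0, 0], "grip": 1}
    - {"linear": [0.003, -0.07, -0.8], "rot": [0, 0, 0], "grip": 1}
    - {"linear": [0.003, -0.07, -0.8], "rot": [0, 0, 0], "grip": 1}
    - {"linear": [0.003, -0.07, -0.8], "rot": [0, 0, 0], "grip": 1}
    - {"linear": [0.003, -0.07, -0.8], "rot": [0, 0, 0], "grip": 1}
  newtons: 30

```text
time: 4.4
ee_pos: [0.4522, -0.3092, 0.0634]
eef_rot: [0.613, 0.79, 0.0, -0.0]
ft_force: [0.4, -0.0, 0.4]
width: 0.0311
```

Call:
apply_moves:
  commands:
    - {"linear": [0, 0, 0], "rot": [0, 0, 0], "grip": 1}
    - {"linear": [0, 0, 0], "rot": [0, 0, 0], "grip": 1}
    - {"linear": [0, 0, 0], "rot": [0, 0, 0], "grip": 1}
    - {"linear": [0, 0, 0.15], "rot": [0, 0, 0], "grip": 1}
    - {"linear": [0, 0, 0.3], "rot": [0, 0, 0], "grip": 1}
    - {"linear": [0, 0, 0.45], "rot": [0, 0, 0], "grip": 1}
    - {"linear": [0.06, 0.1, 0.6], "rot": [0, 0, 0], "grip": 1}
    - {"linear": [0.13, 0.22, 0.8], "rot": [0, 0, 0], "grip": 1}
    - {"linear": [0.2, 0.33, 0.8], "rot": [0, 0, 0], "grip": 1}
    - {"linear": [0.27, 0.44, 0.8], "rot": [0, 0, 0], "grip": 1}
    - {"linear": [0.34, 0.56, 0.8], "rot": [0, 0, 0], "grip": 1}
    - {"linear": [0.4, 0.67, 0.8], "rot": [0, 0, 0], "grip": 1}
    - {"linear": [0.46, 0.76, 0.8], "rot": [0, 0, 0], "grip": 1}
    - {"linear": [0.46, 0.76, 0.8], "rot": [0, 0, 0], "grip": 1}
    - {"linear": [0.46, 0.76, 0.8], "rot": [0, 0, 0], "grip": 1}

```text
time: 5.9
ee_pos: [0.59, -0.0804, 0.3022]
eef_rot: [0.612, 0.791, -0.0, -0.001]
ft_force: [0.1, -1.0, -6.0]
width: 0.0242
```

Run:
```python
from h import *
s=r.read_state();print(s["time"],s["ee_pos"],s["eef_rot"],s["width"],s["ft_force"])
p=r.camera("wrist");save(p,"w2")
for t,z in dict(valve_mid=.29,nest=.01,fixture=0,cam=.01,wing=.067).items():
    for d in r.spot_point(t,p)[:3]: print(t,round(d["p"],2),np.round(d["location"],1),onz(p,d["location"],z)[:2].round(4))
np.savez("w2.npz",**{k:p[k] for k in("mtx","extrinsics")})
```

```text
5.9 [ 0.59002245 -0.0803782   0.30216623] [ 6.12430100e-01  7.90524114e-01 -4.05797338e-04 -9.12470048e-04] 0.02416609716177361 [ 0.07714942 -0.96278919 -6.01779774]
valve_mid 0.7 [321.5 237.2] [ 0.5898 -0.0756]
nest 0.89 [324.5 117.6] [ 0.5825 -0.0279]
nest 0.89 [116.2 131.9] [ 0.33   -0.1113]
nest 0.87 [ 60.9 305. ] [ 0.2735 -0.3862]
fixture 0.92 [319.7 112.6] [ 0.5752 -0.0239]
fixture 0.59 [118.5 129.4] [ 0.3274 -0.1096]
fixture 0.55 [ 65.4 302.5] [ 0.2734 -0.3884]
cam 0.82 [118.5 174.2] [ 0.3379 -0.166 ]
cam 0.69 [316.1 161.2] [ 0.5859 -0.0841]
wing 0.92 [310.6 170.3] [ 0.5805 -0.0861]
wing 0.89 [ 86.6 186. ] [ 0.3317 -0.1695]
```

View pics/w2.png

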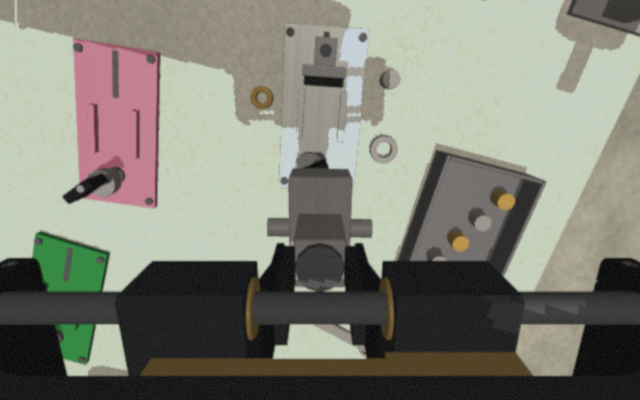

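Run:
```python
import cv2
a=cv2.imread('pics/w2.png')[10:200,260:400]; cv2.imwrite('pics/w2c.png',cv2.resize(a,None,fx=3.15,fy=3.15,interpolation=cv2.INTER_CUBIC))
```

```text
(no output)
```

View pics/w2c.png

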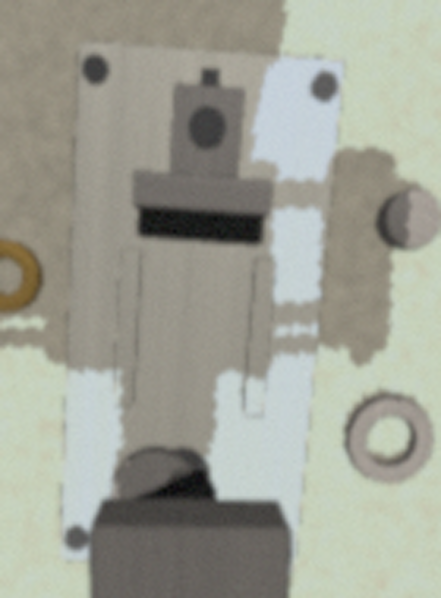

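Run:
```python
from h import *
p=dict(np.load("w2.npz"))
E=p["extrinsics"];print("cam",(-E[:3,:3].T@E[:3,3]).round(4))
f=lambda u,v,z:onz(p,(260+(u+.5)/3.15-.5,10+(v+.5)/3.15-.5),z)[:2]
C=[f(80,44,.01),f(343,62,.01),f(64,556,.01)]
S=[f(95,68,.01),f(323,87,.01),f(77,538,.01)]
ang=lambda d:np.degrees(np.arctan2(d[1],d[0]))
for n,Q in(("corner",C),("screw",S)):
    print(n,np.round(Q,4).tolist(),"len",np.linalg.norm(Q[0]-Q[2]).round(4),"wid",np.linalg.norm(Q[0]-Q[1]).round(4),"yaw",ang(Q[0]-Q[2]).round(2),(ang(Q[0]-Q[1])).round(2),"mid",((Q[1]+Q[2])/2).round(4))
for n,a,b in(("rLi",(140,250),(133,405)),("rRi",(253,258),(246,412)),("rRo",(272,262),(263,417))):
    A,B=f(*a,.02),f(*b,.02);print(n,A.round(4),B.round(4),ang(A-B).round(2))
yaw=np.radians(104.5);ex=np.array([np.cos(yaw),np.sin(yaw)]);ey=np.array([-ex[1],ex[0]])
for c in [(.577,-.022)]:
    for uv in[(138,235),(262,243),(140,207),(266,215)]:
        for z in(.01,.04): d=f(*uv,z)-c;print(uv,z,(d@ex).round(4),(d@ey).round(4))
```

```text
cam [ 0.5704 -0.0038  0.473 ]
corner [[0.5105, 0.0643], [0.6071, 0.0829], [0.5477, -0.1286]] len 0.1965 wid 0.0983 yaw 100.89 -169.12 mid [ 0.5774 -0.0229]
screw [[0.5178, 0.0578], [0.6023, 0.0728], [0.5513, -0.1196]] len 0.1806 wid 0.0858 yaw 100.68 -169.92 mid [ 0.5768 -0.0234]
rLi [ 0.55   -0.0011] [ 0.5612 -0.0588] 101.03
rRi [0.5926 0.0069] [ 0.6054 -0.0502] 102.68
rRo [0.6    0.0073] [ 0.6125 -0.0504] 102.2
(138, 235) 0.01 0.0328 0.0221
(138, 235) 0.04 0.0319 0.0207
(262, 243) 0.01 0.0298 -0.0263
(262, 243) 0.04 0.0291 -0.0245
(140, 207) 0.01 0.043 0.0211
(140, 207) 0.04 0.0415 0.0199
(266, 215) 0.01 0.0401 -0.0276
(266, 215) 0.04 0.0387 -0.0257
```

The fixture origin is about (0.577,-0.023) with yaw about 101.3°. The plate length and width and the rail midpoint are consistent with this. I'll hover the valve just above the channel, at fixture x of about -8 mm.

Call:
apply_moves:
  commands:
    - {"linear": [-0.01, 0.06, 0], "rot": [0, 0, -0.009], "grip": 1}
    - {"linear": [-0.025, 0.12, 0], "rot": [0, 0, -0.0175], "grip": 1}
    - {"linear": [-0.037, 0.165, 0], "rot": [0, 0, -0.0175], "grip": 1}
    - {"linear": [-0.037, 0.165, -0.15], "rot": [0, 0, -0.0175], "grip": 1}
    - {"linear": [-0.037, 0.165, -0.3], "rot": [0, 0, -0.0175], "grip": 1}
    - {"linear": [-0.037, 0.165, -0.45], "rot": [0, 0, -0.0175], "grip": 1}
    - {"linear": [-0.037, 0.165, -0.57], "rot": [0, 0, -0.0175], "grip": 1}
    - {"linear": [-0.037, 0.165, -0.65], "rot": [0, 0, -0.0175], "grip": 1}
    - {"linear": [-0.037, 0.165, -0.69], "rot": [0, 0, -0.0175], "grip": 1}
    - {"linear": [-0.037, 0.165, -0.69], "rot": [0, 0, -0.0175], "grip": 1}
    - {"linear": [-0.037, 0.165, -0.69], "rot": [0, 0, -0.0175], "grip": 1}

```text
time: 7.3
ee_pos: [0.5799, -0.0318, 0.0977]
eef_rot: [0.635, 0.773, 0.001, 0.001]
ft_force: [-0.0, -0.2, -5.7]
width: 0.0243
```

Run:
```python
from h import *
s=r.read_state();print(s["time"],s["ee_pos"],s["eef_rot"],s["width"],s["ft_force"])
ims=[]
for n in("scene","side"):
    p=r.camera(n)
    u,v=proj(p,(.577,-.03,.04)).astype(int)
    yaw=np.radians(101.3);ex=np.array([np.cos(yaw),np.sin(yaw)]);ey=np.array([-ex[1],ex[0]])
    print(n,proj(p,(*(np.array([.5772,-.023])),.0)))
    ims.append(cv2.resize(p["frame"][v-55:v+55,u-70:u+70,::-1],None,fx=2.85,fy=2.85,interpolation=cv2.INTER_CUBIC))
    for d in r.spot_point("valve_mid",p)[:2]: print(d["p"],d["location"],onz(p,d["location"],.072).round(4))
cv2.imwrite('pics/m3.png',np.hstack(ims))
```

```text
7.3 [ 0.57993756 -0.03179605  0.09774515] [6.34666165e-01 7.72785854e-01 5.64860567e-04 7.50786351e-04] 0.024289141886272618 [-0.0064283  -0.2300422  -5.69967725]
scene [305.77242386 246.73049757]
0.67 [303.2, 223.4] [ 0.5714 -0.0296  0.072 ]
side [291.02544684 215.08072647]
0.74 [288.9, 192.8] [ 0.591  -0.0402  0.072 ]
```

View pics/m3.png

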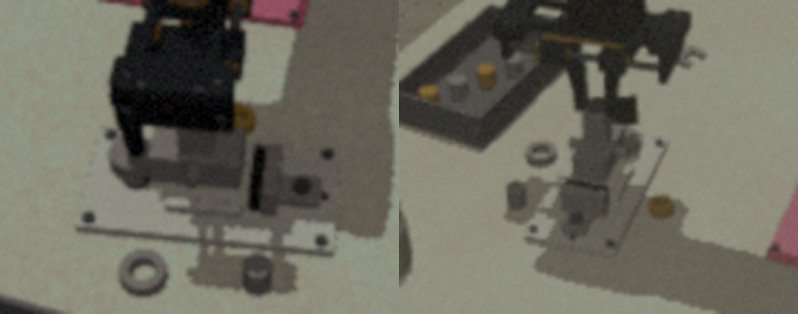

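Call:
apply_moves:
  commands:
    - {"linear": [-0.003, 0.002, -0.02], "rot": [0, 0, 0], "grip": 1}
    - {"linear": [-0.003, 0.002, -0.035], "rot": [0, 0, 0], "grip": 1}
    - {"linear": [-0.003, 0.002, -0.05], "rot": [0, 0, 0], "grip": 1}
    - {"linear": [-0.003, 0.002, -0.06], "rot": [0, 0, 0], "grip": 1}
    - {"linear": [-0.003, 0.002, -0.07], "rot": [0, 0, 0], "grip": 1}
    - {"linear": [-0.003, 0.002, -0.07], "rot": [0, 0, 0], "grip": 1}

```text
time: 8.1
ee_pos: [0.5779, -0.0311, 0.0748]
eef_rot: [0.635, 0.773, -0.0, -0.0]
ft_force: [0.4, 0.1, -4.9]
width: 0.0243
```

Call:
apply_moves:
  commands:
    - {"linear": [0, 0, -0.002], "rot": [0, 0, 0], "grip": 1}
    - {"linear": [0, 0, -0.004], "rot": [0, 0, 0], "grip": 1}
    - {"linear": [0, 0, -0.004], "rot": [0, 0, 0], "grip": 1}
    - {"linear": [0, 0, -0.004], "rot": [0, 0, 0], "grip": 1}

```text
time: 8.5
ee_pos: [0.5782, -0.0311, 0.0743]
eef_rot: [0.635, 0.773, 0.0, 0.0]
ft_force: [0.2, -0.2, -5.2]
width: 0.0246
```

Call:
apply_moves:
  commands:
    - {"linear": [0, 0, -0.003], "rot": [0, 0, 0], "grip": 1}
    - {"linear": [0, 0, -0.006], "rot": [0, 0, 0], "grip": 1}
    - {"linear": [0, 0, -0.006], "rot": [0, 0, 0], "grip": 1}
    - {"linear": [0, 0, -0.006], "rot": [0, 0, 0], "grip": 1}

```text
time: 8.9
ee_pos: [0.5786, -0.0311, 0.0733]
eef_rot: [0.635, 0.773, 0.0, 0.001]
ft_force: [-3.6, -0.3, 6.1]
width: 0.0243
```

Call:
apply_moves:
  commands:
    - {"linear": [0, 0, 0.002], "rot": [0, 0, 0], "grip": 1}
    - {"linear": [-0.001, 0.005, 0.002], "rot": [0, 0, 0], "grip": 1}
    - {"linear": [-0.002, 0.01, 0.002], "rot": [0, 0, 0], "grip": 1}
    - {"linear": [-0.002, 0.01, 0.002], "rot": [0, 0, 0], "grip": 1}

```text
time: 9.3
ee_pos: [0.5784, -0.0296, 0.0738]
eef_rot: [0.635, 0.772, -0.0, 0.001]
ft_force: [-0.1, -6.5, 5.7]
width: 0.0245
```

Call:
apply_moves:
  commands:
    - {"linear": [0, 0, 0.003], "rot": [0, 0, 0], "grip": 1}
    - {"linear": [0, 0, 0.003], "rot": [0, 0, 0], "grip": 1}
    - {"linear": [0, 0, 0.003], "rot": [0, 0, 0], "grip": 1}

```text
time: 9.6
ee_pos: [0.578, -0.0288, 0.0742]
eef_rot: [0.635, 0.773, 0.0, 0.001]
ft_force: [0.7, -6.1, 5.1]
width: 0.0246
```

Call:
apply_moves:
  commands:
    - {"linear": [0, 0, 0.003], "rot": [0, 0, 0], "grip": 1}
    - {"linear": [-0.001, 0.003, 0.003], "rot": [0, 0, 0], "grip": 1}
    - {"linear": [-0.001, 0.003, 0.003], "rot": [0, 0, 0], "grip": 1}

```text
time: 9.9
ee_pos: [0.5764, -0.026, 0.0738]
eef_rot: [0.634, 0.773, -0.0, -0.001]
ft_force: [-0.6, 0.3, -5.6]
width: 0.0243
```

Run:
```python
from h import *
s=r.read_state();print({k:np.round(v,4).tolist() for k,v in s.items()})
ims=[]
for n in("scene","side"):
    p=r.camera(n);u,v=proj(p,(.577,-.02,.04)).astype(int)
    ims.append(cv2.resize(p["frame"][v-55:v+55,u-70:u+70,::-1],None,fx=2.85,fy=2.85,interpolation=cv2.INTER_CUBIC))
cv2.imwrite('pics/m4.png',np.hstack(ims))
```

```text
{'time': 9.9, 'joint_positions': [0.4578, 0.4135, -0.5981, 1.7227, 0.2568, 1.0866, -0.0254], 'joint_vel': [-0.0013, -0.0001, 0.0032, -0.0023, 0.004, 0.0013, 0.0027], 'joint_torque': [0.277, -60.5013, -8.4209, -36.6415, -0.0437, 0.0343, -0.0229], 'ee_pos': [0.5764, -0.026, 0.0738], 'eef_rot': [0.6343, 0.7731, -0.0001, -0.0011], 'ft_force': [-0.5549, 0.259, -5.5649], 'torque': [-0.0079, -0.0631, -0.0366], 'width': 0.0243}
```

View pics/m4.png

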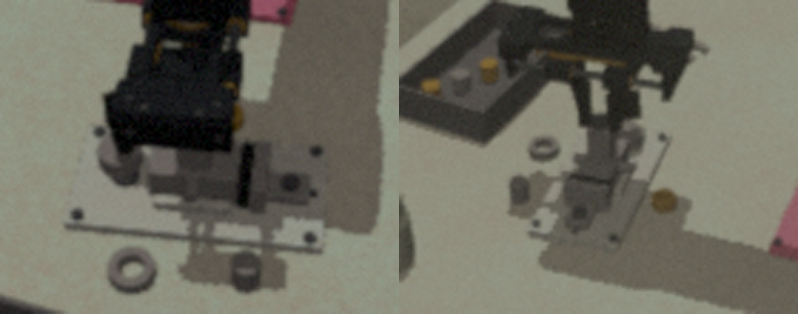

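Call:
apply_moves:
  commands:
    - {"linear": [0, 0.003, 0], "rot": [0, 0, 0], "grip": 1}
    - {"linear": [0, 0.003, 0], "rot": [0, 0, 0], "grip": 1}
    - {"linear": [0, 0.003, 0], "rot": [0, 0, 0], "grip": 1}

```text
time: 10.3
ee_pos: [0.5772, -0.0262, 0.0747]
eef_rot: [0.635, 0.773, 0.0, -0.0]
ft_force: [1.0, 0.2, -5.7]
width: 0.0245
```

Call:
apply_moves:
  commands:
    - {"linear": [-0.001, 0.004, 0], "rot": [0, 0, 0], "grip": 1}
    - {"linear": [-0.001, 0.007, 0], "rot": [0, 0, 0], "grip": 1}
    - {"linear": [-0.001, 0.007, 0], "rot": [0, 0, 0], "grip": 1}

```text
time: 10.6
ee_pos: [0.577, -0.0245, 0.0749]
eef_rot: [0.635, 0.773, -0.0, 0.0]
ft_force: [-0.6, -1.2, -5.3]
width: 0.0244
```

Call:
apply_moves:
  commands:
    - {"linear": [0, 0.003, 0], "rot": [0, 0, 0], "grip": 1}
    - {"linear": [0, 0.003, 0], "rot": [0, 0, 0], "grip": 1}
    - {"linear": [0, 0.003, 0], "rot": [0, 0, 0], "grip": 1}

```text
time: 10.9
ee_pos: [0.5771, -0.0237, 0.0749]
eef_rot: [0.635, 0.773, -0.0, 0.0]
ft_force: [-0.2, -2.9, -2.8]
width: 0.0248
```

Call:
apply_moves:
  commands:
    - {"linear": [0, 0.003, 0], "rot": [0, 0, 0], "grip": 1}
    - {"linear": [0, 0.003, 0], "rot": [0, 0, 0], "grip": 1}
    - {"linear": [0, 0.003, 0], "rot": [0, 0, 0], "grip": 1}

```text
time: 11.2
ee_pos: [0.5771, -0.023, 0.075]
eef_rot: [0.635, 0.773, -0.0, 0.0]
ft_force: [-0.1, -4.1, -0.9]
width: 0.0241
```

Call:
apply_moves:
  commands:
    - {"linear": [0, -0.003, 0], "rot": [0, 0, 0], "grip": 1}
    - {"linear": [0, -0.003, -0.003], "rot": [0, 0, 0], "grip": 1}
    - {"linear": [0, -0.003, -0.005], "rot": [0, 0, 0], "grip": 1}
    - {"linear": [0, -0.003, -0.006], "rot": [0, 0, 0], "grip": 1}
    - {"linear": [0, -0.003, -0.006], "rot": [0, 0, 0], "grip": 1}

```text
time: 11.7
ee_pos: [0.5777, -0.0242, 0.0742]
eef_rot: [0.635, 0.773, 0.0, 0.001]
ft_force: [-2.0, -6.5, 7.4]
width: 0.0244
```

The valve touches the stop and bears on the plate. I'll release it, rise, and look at it and the knob from above.

Call:
apply_moves:
  commands:
    - {"linear": [0, 0, 0.002], "rot": [0, 0, 0], "grip": 0}
    - {"linear": [0, 0, 0.002], "rot": [0, 0, 0], "grip": 0}
    - {"linear": [0, 0, 0.002], "rot": [0, 0, 0], "grip": 0}
    - {"linear": [0, 0, 0.002], "rot": [0, 0, 0], "grip": 0}
    - {"linear": [0, 0, 0.1], "rot": [0, 0, 0], "grip": 0}
    - {"linear": [0, 0, 0.25], "rot": [0, 0, 0], "grip": 0}
    - {"linear": [0, 0, 0.4], "rot": [0, 0, 0], "grip": 0}
    - {"linear": [0.04, -0.12, 0.55], "rot": [0, 0, 0], "grip": 0}
    - {"linear": [0.04, -0.24, 0.65], "rot": [0, 0, 0], "grip": 0}
    - {"linear": [0.04, -0.24, 0.65], "rot": [0, 0, 0], "grip": 0}
    - {"linear": [0.04, -0.24, 0.65], "rot": [0, 0, 0], "grip": 0}

```text
time: 12.8
ee_pos: [0.5893, -0.0963, 0.2685]
eef_rot: [0.636, 0.772, 0.0, 0.001]
ft_force: [0.2, 0.1, 0.0]
width: 0.0438
```

Run:
```python
from h import *
s=r.read_state();print(s["time"],s["ee_pos"],s["eef_rot"],s["width"],s["ft_force"],s["torque"],np.round(s["joint_positions"],2))
p=r.camera("wrist");save(p,"w5")
for t,z in dict(valve_mid=.05,nest=.01,cam=.01,wing=.067).items():
    for d in r.spot_point(t,p)[:2]: print(t,round(d["p"],2),np.round(d["location"],1),onz(p,d["location"],z)[:2].round(4))
np.savez("w5.npz",**{k:p[k] for k in("mtx","extrinsics")})
u,v=proj(p,(.583,-.04,.03)).astype(int);print(u,v);v0=max(v-75,0);print("off",u-100,v0)
cv2.imwrite('pics/w5c.png',cv2.resize(p["frame"][v0:v0+150,u-100:u+100,::-1],None,fx=4,fy=4,interpolation=cv2.INTER_CUBIC))
```

```text
12.8 [ 0.58934389 -0.09626865  0.26847618] [6.35528051e-01 7.72077450e-01 4.78198405e-04 5.28060604e-04] 0.04376067924631436 [0.238411   0.12096045 0.0306061 ] [ 0.02076312 -0.06632053  0.04715379] [ 0.56  0.3  -0.59  1.43  0.17  1.46  0.16]
valve_mid 0.92 [321.9 101.6] [ 0.5782 -0.0241]
nest 0.65 [ 99.1 136. ] [ 0.3275 -0.1137]
nest 0.59 [ 57.8 325.3] [ 0.2754 -0.3896]
cam 0.97 [320.9 152.2] [ 0.5888 -0.0822]
cam 0.71 [105.2 179.3] [ 0.3357 -0.1655]
wing 0.89 [ 72.5 196.3] [ 0.3332 -0.1718]
wing 0.88 [312.3 163.5] [ 0.5802 -0.0871]
323 116
off 223 41
```

View pics/w5c.png

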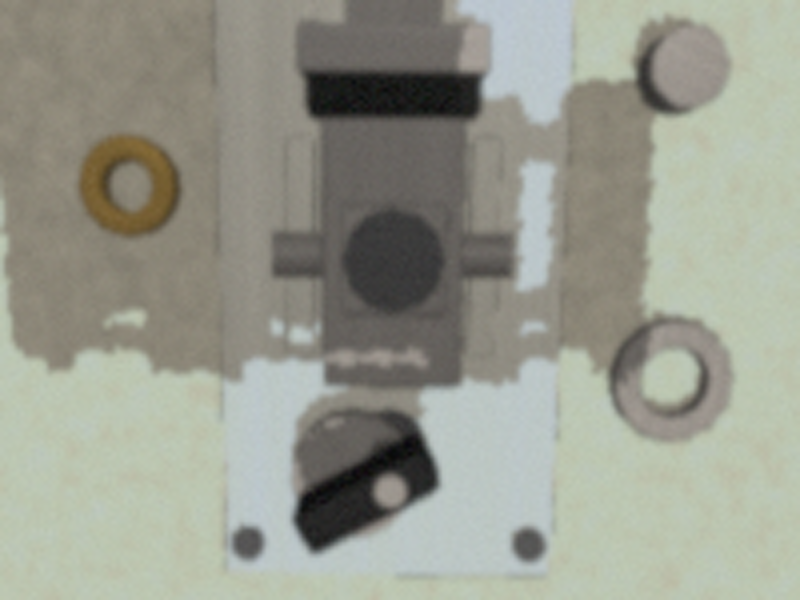

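The valve sits squarely between the rails, with its end at the black rubber (crop y≈118). The knob pivot is at crop (390,490) and the wing points to about 120° in the fixture frame. I'll align the gripper over the pivot with the jaws across the wing.

Call:
apply_moves:
  commands:
    - {"linear": [0, 0.048, 0], "rot": [0, 0, -0.04], "grip": 0}
    - {"linear": [0, 0.048, 0], "rot": [0, 0, -0.08], "grip": 0}
    - {"linear": [0, 0.048, 0], "rot": [0, 0, -0.12], "grip": 0}
    - {"linear": [0, 0.048, 0], "rot": [0, 0, -0.16], "grip": 0}
    - {"linear": [0, 0.048, 0], "rot": [0, 0, -0.2], "grip": 0}
    - {"linear": [0, 0.048, 0], "rot": [0, 0, -0.24], "grip": 0}
    - {"linear": [0, 0.048, 0], "rot": [0, 0, -0.28], "grip": 0}
    - {"linear": [0, 0.048, 0], "rot": [0, 0, -0.332], "grip": 0}
    - {"linear": [0, 0.048, -0.15], "rot": [0, 0, -0.332], "grip": 0}
    - {"linear": [0, 0.048, -0.3], "rot": [0, 0, -0.332], "grip": 0}
    - {"linear": [0, 0.048, -0.42], "rot": [0, 0, -0.332], "grip": 0}
    - {"linear": [0, 0.048, -0.5], "rot": [0, 0, -0.332], "grip": 0}
    - {"linear": [0, 0.048, -0.5], "rot": [0, 0, -0.332], "grip": 0}
    - {"linear": [0, 0.048, -0.5], "rot": [0, 0, -0.332], "grip": 0}

```text
time: 14.45
ee_pos: [0.589, -0.0802, 0.1184]
eef_rot: [0.935, 0.354, -0.0, -0.0]
ft_force: [0.1, 1.5, 0.1]
width: 0.0434
```

Run:
```python
from h import *
s=r.read_state();print(s["time"],s["ee_pos"],s["eef_rot"],s["width"],s["ft_force"],s["torque"],np.round(s["joint_positions"],2))
q=s["eef_rot"];print("toolx",np.degrees(2*np.arctan2(q[1],q[0])))
p=r.camera("wrist");save(p,"w6")
```

```text
14.45 [ 0.58901195 -0.08021057  0.11837494] [ 9.35138676e-01  3.54281809e-01 -6.56285711e-05 -2.28312198e-04] 0.043369960197932274 [0.11009526 1.4851813  0.14115891] [ 0.02416547 -0.10253222 -0.02843371] [ 0.43  0.37 -0.46  1.64  0.18  1.17 -0.92]
toolx 41.49887032921982
```

View pics/w6.png

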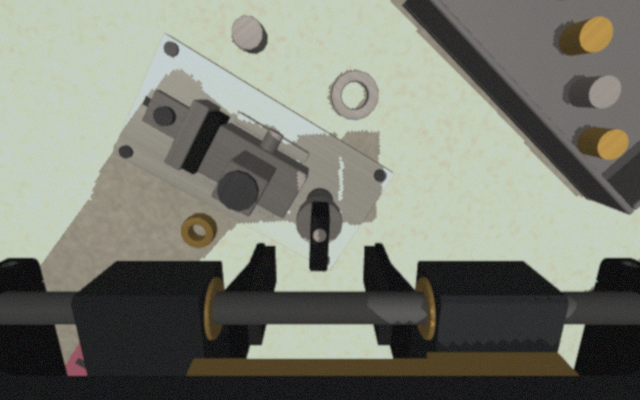

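Call:
apply_moves:
  commands:
    - {"linear": [0, -0.006, -0.06], "rot": [0, 0, 0], "grip": 0}
    - {"linear": [0, -0.006, -0.12], "rot": [0, 0, 0], "grip": 0}
    - {"linear": [0, -0.006, -0.16], "rot": [0, 0, 0], "grip": 0}
    - {"linear": [0, -0.006, -0.16], "rot": [0, 0, 0], "grip": 0}
    - {"linear": [0, -0.006, -0.16], "rot": [0, 0, 0], "grip": 1}
    - {"linear": [0, -0.006, -0.16], "rot": [0, 0, 0], "grip": 1}
    - {"linear": [0, -0.006, -0.16], "rot": [0, 0, 0], "grip": 1}
    - {"linear": [0, -0.006, -0.16], "rot": [0, 0, 0], "grip": 1}
    - {"linear": [0, -0.006, -0.16], "rot": [0, 0, 0], "grip": 1}
    - {"linear": [0, -0.006, -0.16], "rot": [0, 0, 0], "grip": 1}
    - {"linear": [0, -0.006, -0.16], "rot": [0, 0, 0], "grip": 1}
  newtons: 60

```text
time: 15.6
ee_pos: [0.588, -0.0813, 0.0702]
eef_rot: [0.935, 0.354, -0.001, -0.001]
ft_force: [-7.2, 4.6, 6.0]
width: 0.0106
```

```bash
cat > st.py <<'E'
from h import *
s=r.read_state();q=s["eef_rot"]
print(round(s["time"],2),np.round(s["ee_pos"],4),"toolx",round(np.degrees(2*np.arctan2(q[1],q[0])),2),"w",round(s["width"],4),"F",np.round(s["ft_force"],2),"M",np.round(s["torque"],3),"j7",round(s["joint_positions"][6],2))
E
python3 st.py
```

```text
15.6 [ 0.588  -0.0813  0.0702] toolx 41.48 w 0.0106 F [-7.16  4.58  5.96] M [ 1.     1.512 -0.22 ] j7 -0.93
```

Call:
apply_moves:
  commands:
    - {"linear": [-0.002, 0.003, 0], "rot": [0, 0, -0.02], "grip": 1}
    - {"linear": [-0.002, 0.003, 0], "rot": [0, 0, -0.05], "grip": 1}
    - {"linear": [-0.002, 0.003, 0], "rot": [0, 0, -0.08], "grip": 1}
    - {"linear": [-0.002, 0.003, 0], "rot": [0, 0, -0.11], "grip": 1}
    - {"linear": [-0.002, 0.003, 0], "rot": [0, 0, -0.11], "grip": 1}

```text
time: 16.1
ee_pos: [0.5881, -0.0814, 0.0702]
eef_rot: [0.982, 0.187, -0.0, -0.0]
ft_force: [-4.0, 1.8, 4.8]
width: 0.0104
```

```bash
python3 st.py
```

```text
16.1 [ 0.5881 -0.0814  0.0702] toolx 21.58 w 0.0104 F [-3.95  1.8   4.85] M [ 0.395  0.876 -0.033] j7 -1.26
```

Call:
apply_moves:
  commands:
    - {"linear": [-0.001, 0.001, 0], "rot": [0, 0, -0.03], "grip": 1}
    - {"linear": [-0.001, 0.001, 0], "rot": [0, 0, -0.06], "grip": 1}
    - {"linear": [-0.001, 0.001, 0], "rot": [0, 0, -0.08], "grip": 1}
    - {"linear": [-0.001, 0.001, 0], "rot": [0, 0, -0.08], "grip": 1}

```text
time: 16.5
ee_pos: [0.5881, -0.0815, 0.0703]
eef_rot: [0.998, 0.064, 0.0, 0.0]
ft_force: [-2.7, 0.5, 4.7]
width: 0.011
```

```bash
python3 st.py
```

```text
16.5 [ 0.5881 -0.0815  0.0703] toolx 7.35 w 0.011 F [-2.71  0.51  4.73] M [0.261 0.689 0.138] j7 -1.49
```

Call:
apply_moves:
  commands:
    - {"linear": [0, 0, 0], "rot": [0, 0, -0.02], "grip": 1}
    - {"linear": [0, 0, 0], "rot": [0, 0, -0.04], "grip": 1}
    - {"linear": [0, 0, 0], "rot": [0, 0, -0.05], "grip": 1}
    - {"linear": [0, 0, 0], "rot": [0, 0, -0.05], "grip": 1}

```text
time: 16.9
ee_pos: [0.5881, -0.0815, 0.0702]
eef_rot: [1.0, -0.014, 0.0, 0.0]
ft_force: [-2.7, 0.4, 5.0]
width: 0.0107
```

```bash
python3 st.py
```

```text
16.9 [ 0.5881 -0.0815  0.0702] toolx -1.63 w 0.0107 F [-2.68  0.43  4.95] M [0.221 0.787 0.176] j7 -1.64
```

Turned 43°, and the knob reads about 77° with drag only (0.18 N m). I'll take finer steps now.

Call:
apply_moves:
  commands:
    - {"linear": [0, 0, 0], "rot": [0, 0, -0.015], "grip": 1}
    - {"linear": [0, 0, 0], "rot": [0, 0, -0.03], "grip": 1}
    - {"linear": [0, 0, 0], "rot": [0, 0, -0.03], "grip": 1}

```text
time: 17.2
ee_pos: [0.5881, -0.0816, 0.0702]
eef_rot: [0.998, -0.062, 0.0, 0.0]
ft_force: [-2.9, -0.1, 5.2]
width: 0.0105
```

```bash
python3 st.py
```

```text
17.2 [ 0.5881 -0.0816  0.0702] toolx -7.06 w 0.0105 F [-2.93 -0.08  5.17] M [0.229 0.845 0.269] j7 -1.73
```

Call:
apply_moves:
  commands:
    - {"linear": [0, 0, 0], "rot": [0, 0, -0.01], "grip": 1}
    - {"linear": [0, 0, 0], "rot": [0, 0, -0.02], "grip": 1}
    - {"linear": [0, 0, 0], "rot": [0, 0, -0.02], "grip": 1}

```text
time: 17.5
ee_pos: [0.5881, -0.0816, 0.0702]
eef_rot: [0.996, -0.092, 0.0, 0.0]
ft_force: [-2.5, 0.7, 5.2]
width: 0.01
```

```bash
python3 st.py
```

```text
17.5 [ 0.5881 -0.0816  0.0702] toolx -10.6 w 0.01 F [-2.54  0.7   5.18] M [0.178 0.767 0.532] j7 -1.79
```

Call:
apply_moves:
  commands:
    - {"linear": [0, 0, 0], "rot": [0, 0, -0.005], "grip": 1}
    - {"linear": [0, 0, 0], "rot": [0, 0, -0.01], "grip": 1}
    - {"linear": [0, 0, 0], "rot": [0, 0, -0.01], "grip": 1}
    - {"linear": [0, 0, 0], "rot": [0, 0, -0.01], "grip": 1}

```text
time: 17.9
ee_pos: [0.588, -0.0817, 0.0702]
eef_rot: [0.994, -0.107, -0.0, 0.0]
ft_force: [-3.3, -0.2, 6.5]
width: 0.0101
```

```bash
python3 st.py
```

```text
17.9 [ 0.588  -0.0817  0.0702] toolx -12.34 w 0.0101 F [-3.28 -0.23  6.53] M [0.053 0.831 0.607] j7 -1.82
```

Call:
apply_moves:
  commands:
    - {"linear": [0, 0, 0], "rot": [0, 0, -0.006], "grip": 1}
    - {"linear": [0, 0, 0], "rot": [0, 0, -0.012], "grip": 1}
    - {"linear": [0, 0, 0], "rot": [0, 0, -0.012], "grip": 1}
    - {"linear": [0, 0, 0], "rot": [0, 0, -0.012], "grip": 1}

```text
time: 18.3
ee_pos: [0.588, -0.0817, 0.0702]
eef_rot: [0.992, -0.126, 0.0, 0.0]
ft_force: [-3.3, 0.2, 5.7]
width: 0.0106
```

```bash
python3 st.py
```

```text
18.3 [ 0.588  -0.0817  0.0702] toolx -14.48 w 0.0106 F [-3.33  0.24  5.73] M [0.078 0.876 0.752] j7 -1.85
```

The load is about 17–18 N by torque (0.75 N m) and about 15–22 N by angle. After spring-back that should leave about 12 N. Now I'll let go and rise.

Call:
apply_moves:
  commands:
    - {"linear": [0, 0, 0], "rot": [0, 0, 0], "grip": 0.1}
    - {"linear": [0, 0, 0], "rot": [0, 0, 0], "grip": 0.1}
    - {"linear": [0, 0, 0], "rot": [0, 0, 0], "grip": 0.1}
    - {"linear": [0, 0, 0], "rot": [0, 0, 0], "grip": 0.1}
    - {"linear": [0, 0, 0.1], "rot": [0, 0, 0], "grip": 0.1}
    - {"linear": [0, 0, 0.25], "rot": [0, 0, 0], "grip": 0.1}
    - {"linear": [0, 0, 0.4], "rot": [0, 0, 0], "grip": 0.1}
    - {"linear": [0, 0, 0.55], "rot": [0, 0, 0], "grip": 0.1}
    - {"linear": [0, 0, 0.65], "rot": [0, 0, 0], "grip": 0.1}
    - {"linear": [0, 0, 0.65], "rot": [0, 0, 0.04], "grip": 0.1}
    - {"linear": [0, 0, 0.65], "rot": [0, 0, 0.08], "grip": 0.1}
    - {"linear": [0, -0.05, 0.65], "rot": [0, 0, 0.12], "grip": 0.1}
    - {"linear": [0, -0.05, 0.65], "rot": [0, 0, 0.16], "grip": 0.1}
    - {"linear": [0, -0.05, 0.65], "rot": [0, 0, 0.2], "grip": 0.1}
    - {"linear": [0, -0.05, 0.65], "rot": [0, 0, 0.24], "grip": 0.1}
    - {"linear": [0, -0.05, 0.65], "rot": [0, 0, 0.28], "grip": 0.1}
    - {"linear": [0, -0.05, 0.65], "rot": [0, 0, 0.32], "grip": 0.1}
    - {"linear": [0, -0.05, 0.65], "rot": [0, 0, 0.32], "grip": 0.1}

```text
time: 20.1
ee_pos: [0.588, -0.0966, 0.2648]
eef_rot: [0.93, 0.367, -0.0, -0.0]
ft_force: [0.4, 0.8, 0.1]
width: 0.0391
```

```bash
python3 st.py
python3 - <<'E'
from h import *
p=r.camera("wrist");u,v=proj(p,(.583,-.05,.03)).astype(int);v0=max(v-75,0);u0=max(u-100,0)
cv2.imwrite('pics/w7c.png',cv2.resize(p["frame"][v0:v0+150,u0:u0+200,::-1],None,fx=4,fy=4,interpolation=cv2.INTER_CUBIC))
for t,z in dict(valve_mid=.05,cam=.01,wing=.067).items():
    for d in r.spot_point(t,p)[:1]: print(t,round(d["p"],2),np.round(d["location"],1),onz(p,d["location"],z)[:2].round(4))
p=r.camera("scene");save(p,"s7")
for t in("filter","regulator","jar","nut","collar","plug"):
    for d in r.spot_point(t,p)[:1]: print(t,np.round(d["location"],1),onz(p,d["location"],0)[:2].round(4))
E
```

```text
20.1 [ 0.588  -0.0966  0.2648] toolx 43.01 w 0.0391 F [0.35 0.8  0.06] M [-0.017 -0.007 -0.003] j7 -0.81
cam 0.69 [309.7 157.9] [ 0.5865 -0.0831]
wing 0.39 [263.5 129.3] [ 0.5841 -0.0238]
filter [458.1 282.3] [0.5704 0.3127]
regulator [442.3 235.5] [0.4495 0.2734]
jar [382.9 329.9] [0.7215 0.1792]
nut [316.6 222. ] [ 0.4976 -0.0216]
collar [281.6 276.9] [ 0.6691 -0.0468]
plug [279.6 224.2] [ 0.5312 -0.105 ]
```

View pics/w7c.png

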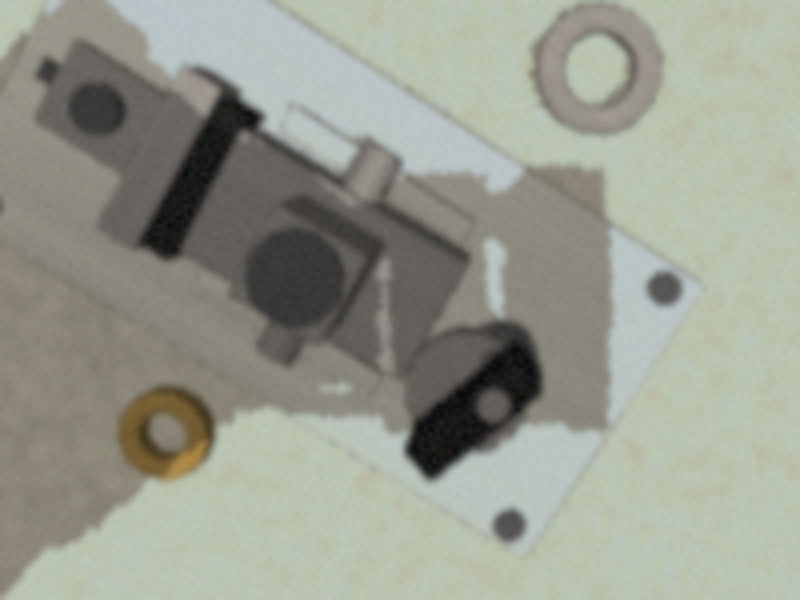

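The picture shows the lobe against the valve's end at crop (400,370), the valve's other end on the black rubber at (190,170), and the nut and collar undisturbed. The gripper is clear and open, so I'll hand in.

```bash
python3 -c "
from bench import r
print(r.close_job())"
```

```text
the job is handed in; nothing more can be done
None
```

I stood the valve between the rails of the small white fixture, against the stop, and turned the knob about 56° clockwise until its lobe bore on the valve's end. Then I let go, backed the arm clear and handed the job in at about 20 s.

- **Clamping force:** peak torque was about 0.75 N m, which means roughly 17–18 N while held. That should leave about 12 N after the spring-back. I estimated this from torque and angle and did not measure it after letting go.
- **Final picture:** the valve is upright with one end on the black rubber and the lobe on the other. The nut and collar look undisturbed. The wrist force read about 1 N or less.
- **Checks that failed or disagreed:**
  - **Plug:** the last network search put it at a place that doesn't fit, which I take as a false hit. It was out of the last crop I viewed, so I did not confirm its position.
  - **Valve and wing:** the last wrist picture gave no detection of the valve, and the wing detection was weak and misplaced. I judged both by eye.
  - **Filter, regulator and jar:** network readings only, within about 6 mm of the start.
  - **Spanner:** not rechecked.
  - **Stop face:** my image estimate was about 31.5 mm, while the contact force put it near 34 mm. I relied on the contact.

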